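Close and lock the soap stamping mould

ROBOT

A 6-joint arm with a two-finger parallel gripper is mounted at the origin on the work surface. World frame = base frame: x ahead of the robot, y to its left, z up, the work surface at z = 0. Lengths are in m, angles in rad, forces in N, time in s.
With the tool pointing down it reaches from about 0.275 to 0.725 m from the base axis. Payload 5.6 kg.
Tool frame: the origin (TCP) lies on the mounting face of the last link; the fingertips stand 173 mm ahead of it and the grasp point (between the pads) lies 155 mm ahead of it (robot.grip_depth is the distance from the TCP to the grasp point, in m); z points along the fingers, y is the line along which they close (so a half turn about z gives the same grasp; the last joint's range is limited). The gripper opens to 85 mm and grips with 20 to 120 N. Pads are 22 mm wide; open, the fingers measure 114 mm over their backs; the gripper's body (76 mm by 85 mm) begins 54 mm behind the grasp point. The pads swing forward as they close: fully open they stand 13 mm farther back than shut.
Start: joints at [1.596, 0.255, 0.108, 0, -1.424, -0.285], TCP at [0.141, 0.532, 0.405] pointing down, gripper open.
Joint ranges: [-2.95, 2.95], [-1.21, 1.97], [-1.09, 1.5], [-2.87, 1.71], [-2.94, -0.07], [-3.05, 3.05]. Speed limits (rad/s): [2.57, 2.57, 3.14, 3.14, 3.14, 3.14].

INTERFACE

Orientations are given as a 3x3 rotation matrix whose columns are the frame's x, y, z axes.
In Python, from rig import robot, read_camera gives the robot as it stands. Calls block until the motion is done:
- robot.movep(position, orientation): joint-space move of the TCP to a pose.
- robot.move_straight(position, velocity=0.15, attitude=None): straight line of the TCP; attitude=None keeps the orientation; velocity is the mean speed in m/s.
- robot.goto_joints(angles): joint-space move.
- robot.grip(opening, grasp_force=None): finger opening in m; grasp_force is the grip in N (None keeps the last); returns when the fingers have stopped.
- robot.dwell(seconds).
- robot.ik(position, orientation): joint angles nearest the present ones, or None.
- read_camera(name): name is "side" or "top"; returns a dict with "frame" (400x640x3 uint8, red, green, blue), "range_z" (400x640 float32, m along the optical axis (not along the pixel's ray), 0 where there is no reading), "K" (3x3 intrinsics, pixels), "k1" (the pictures are not rectified: a ray, as slopes to the right and down, at radius r is drawn at 1 + k1 r^2 times it, then the intrinsics apply), "world_from_camera" (4x4, takes a point from camera to world coordinates). Camera axes: x right, y down, z forward; pixel columns grow to the right and rows downward; lengths in m; the calibration is good to about 2 mm. A picture is of the moment at which its call begins.
A pose or a line that the arm cannot do raises robot.MotionError and nothing moves.
- robot.sign_off(): hands the job in; it is judged then, once.
Readings, each from a call of its own:
- robot.get_clock(): time.
- robot.get_joint_pos(): joint angles.
- robot.get_joint_vel(): joint speeds.
- robot.get_joint_torque(): joint torques, N m.
- robot.get_eef_pos(): TCP position.
- robot.get_tcp_rot(): TCP orientation.
- robot.get_wrist_force(): force on the tool from outside, world axes, zero at the start.
- robot.get_ft_torque(): the same for the moment, N m.
- robot.get_gripper_width(): finger opening in m.
- robot.get_grasp_force(): force on a finger pad.
Only numpy, scipy, OpenCV 4.12 (cv2) and the standard library are available. Lean on these libraries where they do the work, as an engineer would, in place of code of your own. Each camera call takes 0.05 s, during which the arm holds its last target. There are 200 camera calls.

TASK

Draw the upper half of the soap mould out from under the curing rack by its tongue, set it down flat on the open table and let go, then take it again by its orange knob. Lower it gently and level over the two guide pins of the lower half until it sits fully home, then turn the knob clockwise until its ratchet slips, and let go. Leave the other things on the table and the rack where they are.

Things in the scene. Friction and masses are not known exactly. Their poses are not given: they have to be found in the camera images.
- upper_center (a point): Upper mould half, loose, 0.6 kg: aluminium plate 150 (x) x 96 (y) x 16 mm. Point: centre of the plate, mid-thickness; x points to the tongue, z up. It rests on two white plugs 11 mm deep (32 x 56, at x = +-31), so this point is 19 mm above the table. Two 14 mm through holes with brass rims at x = +-62, y = 0. At the start it lies under the rack, tongue and 25 mm of plate sticking out in front.
- tongue (a point): Centre of the upper half's pull tongue, at x = +105 mm from upper_center, axes as there: a flat bar 30 mm wide (y), 16 mm thick, level with the plate, from the plate's edge (x = +75) to x = +125 mm. Its lower side is 11 mm above the table when the plate rests there.
- knob_grip (a point): Centre of the orange bar of the ratchet knob, on the plate's central axis, 36 mm above upper_center (55 mm above the table at the start). Bar 62 mm long (x of this point), 18 wide (y), 30 high, its top 51 mm above upper_center; round black hub, 34 mm diameter, below it. With lock and ratchet at 0 its x lies along the plate's +y. Tightens clockwise seen from above. The plate may be carried by it.
- lock (a joint): Quarter-turn lock screw under the knob, rad: 0 open, 1.1 locked (hard stop); starts at 0.05 to 0.3. The knob turns it clockwise seen from above with about 0.05 N m; it stays where it is left. It also turns when the plate is off the lower half.
- ratchet (a joint): Slip of the ratchet between knob and lock screw, rad, clockwise: 0 at the start, never below. It slips at about 0.2 N m: the knob first turns the lock screw to its stop (lock = 1.1), then slips on and this value grows. Whole turn of the knob from open = lock + ratchet.
- lower_face (a point): Lower mould half, fixed: aluminium block 150 (x) x 100 x 40 mm on a 230 x 150 x 12 board. Point: centre of its top face, 52 mm above the table, x along the block. Two steel guide pins upright at x = +-62, y = 0: 12 mm diameter, 33 mm high, the top 10 mm tapered to 6 mm. Pockets take the plugs with 3 mm play all round. When home, upper_center is 8 mm above this point. Fits either way round.
- rack_front (a point): Curing rack, fixed: slatted beech rack 160 (x, deep) x 240 (y, wide) x 100 mm high on four corner legs, 86 mm clear underneath. Point: middle of its front edge, at table height; the rack reaches from here to x = +160 mm, y = +-120 mm. Its open front faces -x: the upper half is drawn out that way.
- tin_a: Bystander: black tin, 74 mm diameter, 105 mm high, standing (origin under its middle).
- tin_b: Bystander: black tin with a pale label, 74 mm diameter, 105 mm high, standing (origin under its middle).
- oil: Bystander: amber oil bottle, 58 mm diameter, 170 mm high, standing (origin under its middle).
- tin_lid: Bystander: upturned metal tin lid, 80 mm diameter, 12 mm high (origin under its middle).
- scale: Bystander: flat pocket scale 120 x 78 x 21 mm (origin under its middle).
- soap_0: Bystander: soap bar 85 x 55 x 26 mm lying on the rack (origin under its middle).
- soap_1: Bystander: soap bar 85 x 55 x 26 mm lying on the rack (origin under its middle).
Mind the look-alikes: they are no part of the job. Leave any purple look-alike of the part that bears upper_center alone.

How it is judged:
On the way, in this order (a step that is already met when the one before it is completed fails the run):
1. upper half drawn clear of the rack, set down flat on the table and let go (x of upper_center in the frame of rack_front below -0.045 m and height (world z) of upper_center below 0.024 m and angle between upper_center's own z axis and vertical below 0.05 rad and linear speed of upper_die below 0.02 m/s and contact force between the fingers and upper_die below 0.1 N), for 0.2 s.
2. upper half fully home on the guide pins, not yet locked (horizontal distance between upper_center and lower_face below 0.003 m and z of upper_center in the frame of lower_face below 0.01 m and angle between upper_center's own z axis and vertical below 0.03 rad and angle between the x axis of upper_center and the x axis of lower_face, either way round below 0.06 rad and value of joint ratchet below 0.08 rad), for 0.2 s.
3. knob turned clockwise to the stop until the ratchet slips (horizontal distance between upper_center and lower_face below 0.003 m and z of upper_center in the frame of lower_face below 0.01 m and angle between upper_center's own z axis and vertical below 0.03 rad and angle between the x axis of upper_center and the x axis of lower_face, either way round below 0.06 rad and value of joint lock above 1.04 rad and value of joint ratchet above 0.1 rad), for 0.1 s.
At the end, for the whole second after the job is handed in: The upper half sits on the lower half: centred within 3 mm, lengthwise axes parallel within 0.06 rad (either way round), level within 0.03 rad, its plate at most 2 mm above the lower face; lock at its stop (over 1.0 rad) and the ratchet slipped by more than 0.1 rad; at rest (horizontal distance between upper_center and lower_face below 0.003 m and z of upper_center in the frame of lower_face below 0.01 m and angle between upper_center's own z axis and vertical below 0.03 rad and angle between the x axis of upper_center and the x axis of lower_face, either way round below 0.06 rad and value of joint lock above 1 rad and value of joint ratchet above 0.1 rad and linear speed of upper_die below 0.02 m/s); the robot touches nothing.
It fails at once if upper half tipped more than 7 degrees (0.12 rad) while on or just above the guide pins (horizontal distance between upper_center and lower_face below 0.03 m and z of upper_center in the frame of lower_face below 0.042 m and angle between upper_center's own z axis and vertical above 0.12 rad).
It fails at once if upper half dropped or rammed (faster than 0.3 m/s) while on or just above the guide pins (horizontal distance between upper_center and lower_face below 0.03 m and z of upper_center in the frame of lower_face below 0.042 m and linear speed of upper_die above 0.3 m/s).
It fails at once if a bystander moved by more than 30 mm or knocked over (distance of any of tin_a, tin_b, oil, tin_lid, scale, soap_0, soap_1 from where it was at the start of the episode above 0.03 m or angle between any of tin_a, tin_b, oil, tin_lid, scale, soap_0, soap_1's own z axis and vertical above 0.4 rad).
It also fails if it takes over 58 s, if anything falls off the work surface, if the arm or the gripper's body presses on something with over 40 N, if the wrist force passes 120 N, or if a joint passes its speed limit or range.

## Working session

There is one attempt and no reset: what is moved stays moved. The work goes in short steps, each a Python script; the robot and the scene stay as the last script left them, time stands still between calls to the robot, and variables do not carry over. Pictures are saved under pics/ and viewed, at most 10 in all, crops included, and the job is handed in when it is done.

```bash
ls; mkdir -p pics; cat > h.py <<'E'
import numpy as np, cv2
from rig import robot, read_camera
def cloud(c):
    "world points per pixel from depth"
    d=c["range_z"]; h,w=d.shape; K=c["K"]
    u,v=np.meshgrid(np.arange(w),np.arange(h))
    pts=np.stack([u,v],-1).reshape(-1,1,2).astype(float)
    n=cv2.undistortPoints(pts,K,np.array([c["k1"],0,0,0.])).reshape(h,w,2)
    # k1 model: distorted = und*(1+k1 r^2), r of undistorted = OpenCV
    P=np.dstack([n*d[...,None],d])
    T=c["world_from_camera"]
    W=P@T[:3,:3].T+T[:3,3]; W[d==0]=np.nan
    return W
def ray(c,uv,z):
    n=cv2.undistortPoints(np.array(uv,float).reshape(-1,1,2),c["K"],np.array([c["k1"],0,0,0.])).reshape(-1,2)
    T=c["world_from_camera"]; D=np.c_[n,np.ones(len(n))]@T[:3,:3].T; o=T[:3,3]
    return o+D*((z-o[2])/D[:,2])[:,None]
def snap(name,f):
    c=read_camera(name); cv2.imwrite("pics/"+f,c["frame"][...,::-1]); return c
E
python3 - <<'E'
from h import *
import pickle
for n in ("top","side"):
    c=snap(n,n+"0.png"); pickle.dump(c,open(n+"0.pkl","wb")); print(n,c["K"],c["k1"],c["world_from_camera"].round(3))
print(robot.get_clock(),robot.grip_depth,robot.get_tcp_rot().round(3) if hasattr(robot.get_tcp_rot(),'round') else robot.get_tcp_rot())
E
```

```text
pics
top [[465.04127706   0.         328.34467494]
 [  0.         465.04127706 204.16403796]
 [  0.           0.           1.        ]] -0.08160192863842845 [[ 0.029 -0.994  0.105  0.412]
 [-0.999 -0.03  -0.014  0.074]
 [ 0.017 -0.104 -0.994  1.101]
 [ 0.     0.     0.     1.   ]]
side [[362.00889975   0.         319.64409496]
 [  0.         362.00889975 201.08450431]
 [  0.           0.           1.        ]] -0.07537877899435967 [[ 0.909 -0.3    0.288  0.241]
 [-0.416 -0.632  0.654 -0.513]
 [-0.015 -0.715 -0.699  0.703]
 [ 0.     0.     0.     1.   ]]
0.1 0.1547 [[ 0.966 -0.257 -0.   ]
 [-0.257 -0.966 -0.002]
 [ 0.     0.002 -1.   ]]
```

View pics/top0.png

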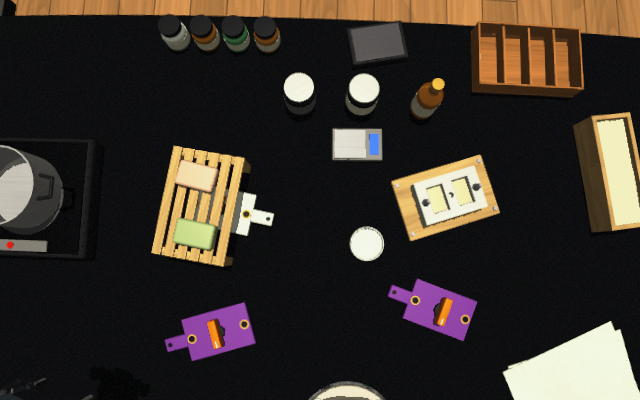

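View pics/side0.png

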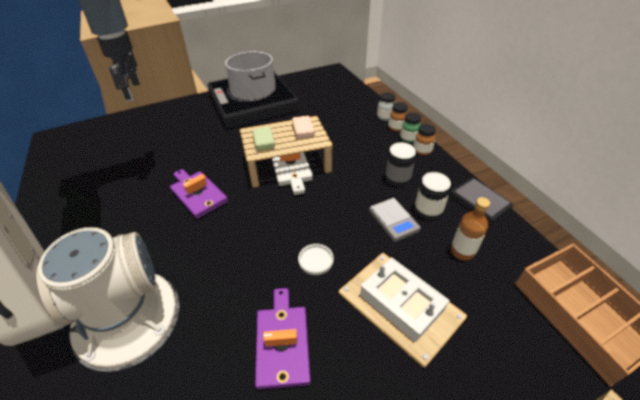

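The top view shows the rack at about (200,205) with the tongue out to its right at (262,217) and a brass hole at (247,214). The lower half is at (446,195) with pins at about (426,203) and (477,187), and the lid at (367,243). The purple plates are the look-alikes. The side view agrees.

```bash
cat > m.py <<'E'
from h import *
import pickle
def rect(P,m,name):
    q=P[m][:,:2].astype(np.float32); r=cv2.minAreaRect(q*1000); print(name,len(q),[np.round(x,1) for x in r], np.median(P[m][:,2]).round(4)); return r
c=pickle.load(open("top0.pkl","rb")); s=pickle.load(open("side0.pkl","rb"))
v,u=np.mgrid[:400,:640]
for n,c,tb,lb,rb in (("top",c,(235,275,185,240),(385,505,150,245),(150,255,145,268)),("side",s,(272,312,155,195),(335,470,250,360),(235,335,115,190))):
    P=cloud(c); Z=P[...,2]; f=c["frame"].astype(int); mn=f.min(-1); hsv=cv2.cvtColor(c["frame"],cv2.COLOR_RGB2HSV)
    box=lambda b:(u>b[0])&(u<b[1])&(v>b[2])&(v<b[3])
    white=(hsv[...,1]<50)&(hsv[...,2]>110)
    print(n,"table z",np.nanmedian(Z[box((300,330,300,340) if n=="top" else (230,260,220,260))]))
    m=box(tb)&white&(Z>.012)&(Z<.045); rect(P,m,"plate+tongue")
    m=box(lb)&white&(Z>.04)&(Z<.06); rect(P,m,"block top")
    m=box(lb)&(Z>.066)&(Z<.1); k,l,st,cen=cv2.connectedComponentsWithStats(m.astype(np.uint8))
    for i in range(1,k):
        if st[i,4]>3: print(" pin",st[i],P[l==i].mean(0).round(4),P[l==i].max(0).round(4))
    m=box(rb)&(Z>.08)&(Z<.107); rect(P,m,"rack top")
    if n=="top":
        for nm,b,z in (("lid",(340,390,220,270),.005),("scale",(325,388,120,165),.01),("tinb",(340,385,70,120),.02),("oil",(405,450,70,125),.02)):
            rect(P,box(b)&(Z>z),nm)
        for nm,b in (("tongueimg",(232,280,185,240)),("blockimg",(385,505,150,245))):
            m=(box(b)&white).astype(np.uint8)
            x0,x1,y0,y1=b; crop=cv2.resize(c["frame"][y0-(-0) if 0 else b[2]:b[3],b[0]:b[1]],None,fx=5,fy=5,interpolation=cv2.INTER_CUBIC)
            cv2.imwrite(f"pics/{nm}.png",crop[...,::-1])
E
python3 m.py
```

```text
top table z -0.0006444497040416497
plate+tongue 694 [array([492.3, 225.3]), array([78. , 96.7]), np.float64(81.8)] 0.026
block top 1763 [array([ 552.3, -221. ]), array([ 99.9, 150.8]), np.float64(18.8)] 0.0511
 pin [476 184   6   5  23] [ 0.5712 -0.2781  0.0766] [ 0.576  -0.2753  0.0886]
 pin [425 199   5   6  22] [ 0.5316 -0.1606  0.0795] [ 0.538  -0.1571  0.0868]
rack top 4999 [array([507.5, 343. ]), array([160.7, 240.4]), np.float64(81.6)] 0.0991
lid 223 [array([433.1, -33.8]), array([ 81.5, 104.5]), np.float64(74.1)] 0.0092
scale 1623 [array([672.1,  -6.4]), array([ 79.3, 120.2]), np.float64(1.4)] 0.019
tinb 1109 [array([777.1, -11.6]), array([70.1, 72.3]), np.float64(3.0)] 0.1028
oil 891 [array([ 768.1, -159.2]), array([59.1, 50.1]), np.float64(52.1)] 0.1106
side table z 0.0005811203159892253
plate+tongue 834 [array([499.9, 266.1]), array([169. ,  96.7]), np.float64(79.7)] 0.0259
block top 2485 [array([ 553.5, -221.9]), array([103.3, 150.8]), np.float64(18.8)] 0.0513
 pin [379 264   7   9  40] [ 0.5324 -0.1654  0.0776] [ 0.5394 -0.1604  0.0867]
 pin [428 302   7   9  42] [ 0.5717 -0.282   0.0778] [ 0.5773 -0.277   0.0857]
rack top 1926 [array([507.1, 342.7]), array([166. , 240.8]), np.float64(81.7)] 0.099
```

```bash
cat >> h.py <<'E'
def R(deg):
    "tool down, finger closing line at this yaw"
    a=np.radians(deg); c,s=np.cos(a),np.sin(a)
    return np.array([[-s,c,0],[c,s,0],[0,0,-1.]])
G=robot.grip_depth
E
python3 - <<'E'
from h import *
pr=lambda n,p,a:print(n,a,(lambda q:None if q is None else np.round(q,2))(robot.ik(np.array(p),R(a))))
for a in(-9.3,170.7): pr("tongue",[.4885,.203,.18],a)
for a in(-110,70): pr("knob",[.484,.17,.21],a)
for a in(-82,98,-165,15): pr("lower",[.552,-.221,.27],a)
E
```

```text
tongue -9.3 [ 0.69  0.4  -0.31  0.   -0.87  2.29]
tongue 170.7 [ 0.69  0.4  -0.31  0.   -0.87 -0.85]
knob -110 [ 0.64  0.33 -0.32  0.   -0.92  0.58]
knob 70 [ 0.64  0.33 -0.32  0.   -0.92 -2.56]
lower -82 [-0.12  0.41 -0.01  0.   -1.14  1.83]
lower 98 [-0.12  0.41 -0.01  0.   -1.14 -1.31]
lower -165 [-0.12  0.41 -0.01  0.   -1.14  0.38]
lower 15 [-0.12  0.41 -0.01  0.   -1.14 -2.76]
```

```bash
python3 - <<'E'
from h import *
a=170.7; p=np.array([.4885,.2025,0])
robot.movep(p+[0,0,.34],R(a)); robot.grip(.06,40)
robot.move_straight(p+[0,0,G+.025],.2)
print(robot.get_eef_pos(),robot.get_clock(),robot.get_wrist_force())
snap("side","s1.png")
robot.grip(.02,40)
print(robot.get_gripper_width(),robot.get_grasp_force(),robot.get_wrist_force())
d=-np.array([np.cos(np.radians(81.2)),np.sin(np.radians(81.2)),0])
q=np.array(robot.get_eef_pos())
robot.move_straight(q+d*.145,.08)
print(robot.get_gripper_width(),robot.get_wrist_force(),robot.get_clock())
robot.grip(.06); robot.dwell(.3)
robot.move_straight(q+d*.145+[0,0,.15],.2)
robot.movep(q+d*.2+[-.15,0,.2],R(-170)) if 0 else None
c=snap("side","s2.png"); t=snap("top","t2.png")
import pickle; pickle.dump((t,c),open("2.pkl","wb"))
print(robot.get_clock(),robot.get_eef_pos())
E
python3 - <<'E'
import cv2,numpy as np
a=[cv2.imread(f"pics/{n}.png") for n in("s1","s2","t2")]
cv2.imwrite("pics/j1.png",np.vstack([np.hstack([a[0][80:330,130:530],a[1][80:330,130:530]]),cv2.resize(a[2],(800,500))[80:420]]))
E
```

```text
[0.48903217 0.20280225 0.18071948] 3.1833 [ 0.58876058 -1.06519046  1.16728743]
0.029440262239250104 44.63359594345093 [ 0.24439084 -0.30063654  4.91615769]
0.029220877320818687 [0.76353858 2.41333458 4.29301897] 5.5667
7.2667 [0.46623656 0.059239   0.32911044]
```

View pics/j1.png

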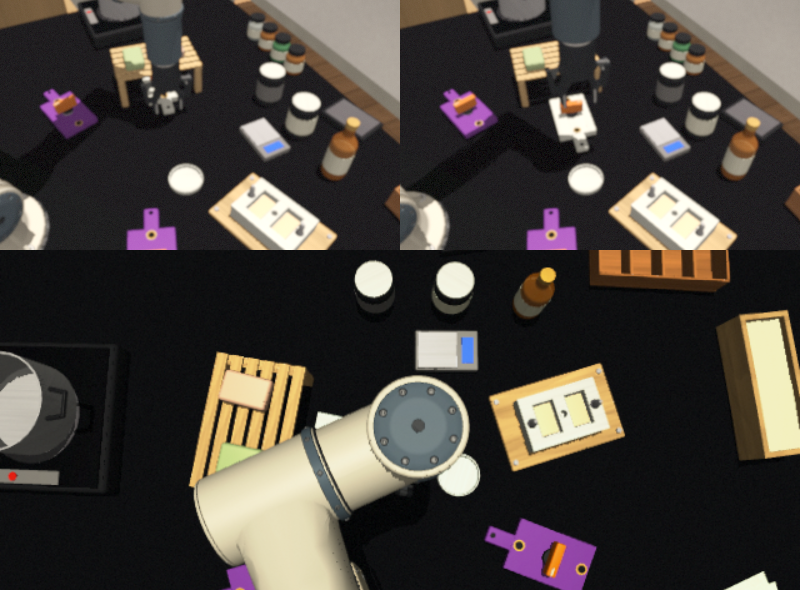

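The plate is out on the table clear of the rack (side view, about (573,118) in the composite), and nothing else has moved. The arm hides it from the top camera, so I'll move aside and measure the plate and knob.

```bash
cat > m2.py <<'E'
from h import *
def plate(c,lo,hi,ctr,tag,r=.16):
    P=cloud(c); Z=P[...,2]; hsv=cv2.cvtColor(c["frame"],cv2.COLOR_RGB2HSV)
    near=np.hypot(P[...,0]-ctr[0],P[...,1]-ctr[1])<r
    white=(hsv[...,1]<60)&(hsv[...,2]>100)
    m=near&white&(Z>lo)&(Z<hi); q=(P[m][:,:2]*1000).astype(np.float32)
    # drop tongue: keep image-opened blob
    o=cv2.morphologyEx(cv2.morphologyEx(m.astype(np.uint8),cv2.MORPH_CLOSE,np.ones((9,9))),cv2.MORPH_OPEN,cv2.getStructuringElement(cv2.MORPH_ELLIPSE,(27,27)))>0
    b=(P[m&o][:,:2]*1000).astype(np.float32)
    print(tag,"all",np.round(np.r_[cv2.minAreaRect(q)[0],cv2.minAreaRect(q)[1],cv2.minAreaRect(q)[2]],1),"body",np.round(np.r_[cv2.minAreaRect(b)[0],cv2.minAreaRect(b)[1],cv2.minAreaRect(b)[2]],1),"z",np.median(P[m][:,2]).round(4))
    return near
def knob(c,near,lo,hi,tag):
    P=cloud(c); Z=P[...,2]; hsv=cv2.cvtColor(c["frame"],cv2.COLOR_RGB2HSV)
    m=near&(hsv[...,0]<20)&(hsv[...,1]>120)&(hsv[...,2]>90)&(Z>lo)&(Z<hi)
    r=cv2.minAreaRect((P[m][:,:2]*1000).astype(np.float32)); print(tag,"knob",m.sum(),np.round(np.r_[r[0],r[1],r[2]],1),P[m].mean(0).round(4))
E
python3 - <<'E'
from m2 import *
import pickle
robot.movep([.5,-.2,.36],R(-140))
t=snap("top","t3.png"); s=snap("side","s3.png"); pickle.dump((t,s),open("3.pkl","wb"))
for n,c in(("top",t),("side",s)):
    near=plate(c,.012,.04,(.482,.165),n,.14); knob(c,near,.062,.08,n)
print(robot.get_clock())
cv2.imwrite("pics/c3.png",cv2.resize(t["frame"][140:300,200:400,::-1],None,fx=3,fy=3,interpolation=cv2.INTER_CUBIC))
E
```

```text
top all [480.2 142.3 200.2  96.4  80.2] body [477.1 119.   73.2  94.4  84.5] z 0.0263
top knob 207 [484.3 166.1  17.7  61.   74.5] [0.483  0.1662 0.069 ]
side all [480.6 139.8 204.3  96.6  80.2] body [481.1 117.5  86.5  80.8  32.5] z 0.0259
side knob 102 [485.1 164.2  18.7  53.6  74.8] [0.4821 0.1607 0.0677]
8.6417
```

View pics/c3.png

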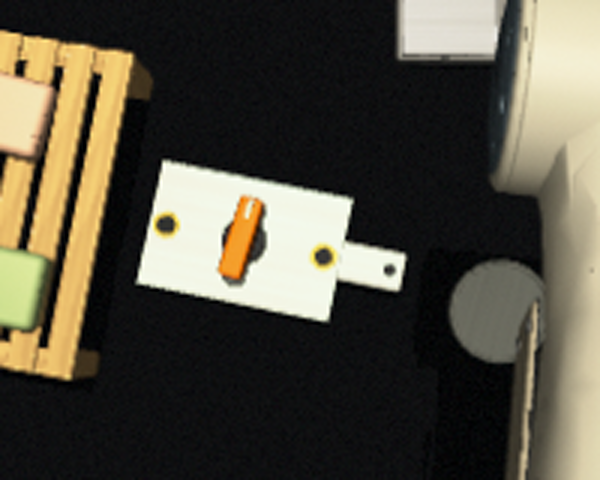

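The crop shows the plate lying flat on the table with the tongue to the right at (375,265). The holes are at (166,224) and (324,257), and the knob bar is turned a few degrees clockwise at (241,238).

```bash
python3 - <<'E'
from m2 import *
import pickle
p=np.array([.4845,.1665,0])
robot.movep(p+[0,0,.32],R(-105.5)); robot.grip(.05,80)
robot.move_straight(p+[0,0,G+.060],.15)
robot.grip(.01,80); print(robot.get_gripper_width(),robot.get_grasp_force(),robot.get_clock())
robot.move_straight(p+[0,0,G+.17],.12)
print("w",robot.get_wrist_force())
robot.movep([.552,-.2205,G+.165],R(-77)); robot.dwell(.3)
t=snap("top","t4.png"); s=snap("side","s4.png"); pickle.dump((t,s),open("4.pkl","wb"))
near=plate(s,.115,.15,(.552,-.22),"side",.2); print(robot.get_clock(),robot.get_eef_pos(),robot.get_gripper_width())
a,b=[cv2.imread(f"pics/{n}4.png") for n in"ts"]
cv2.imwrite("pics/j4.png",np.hstack([a[100:320,300:560],cv2.resize(b[150:390,270:530],None,fx=2,fy=2)[:440][::1][:220*2]][1:]) if 0 else np.vstack([cv2.resize(a[100:300,340:540],(400,400))]) )
cv2.imwrite("pics/j4.png",np.hstack([cv2.resize(a[100:300,340:540],(400,400)),cv2.resize(b[160:360,290:490],(400,400))]))
E
```

```text
0.01666866204723966 78.06260704994202 11.5333
w [ 0.22356574 -0.29586591 -6.14736299]
side all [ 559.9 -243.7   97.7  201.4   19.6] body [ 554.  -228.1   97.5  167.    20.1] z 0.1303
14.4583 [ 0.55209341 -0.22012268  0.31977869] 0.016667428345561796
```

View pics/j4.png

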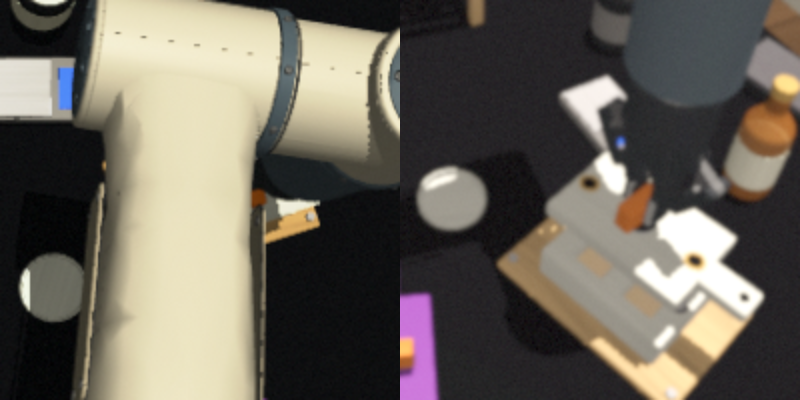

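The side crop shows the plate held level over the lower half, with holes at (590,183) and (695,261). The top camera is blocked by the arm. I'll refine by casting rays through the brass rims and the pin centroids.

```bash
python3 - <<'E'
from h import *
import pickle
v,u=np.mgrid[:400,:640]
def pins(c,b):
    Z=cloud(c)[...,2]; m=(u>b[0])&(u<b[1])&(v>b[2])&(v<b[3])&(Z>.064)&(Z<.1)
    k,l,st,cen=cv2.connectedComponentsWithStats(m.astype(np.uint8))
    return ray(c,[cen[i] for i in range(1,k) if st[i,4]>10],.0745)
def rims(c,lo,hi,ztop,ctr):
    P=cloud(c); hsv=cv2.cvtColor(c["frame"],cv2.COLOR_RGB2HSV)
    m=(np.hypot(P[...,0]-ctr[0],P[...,1]-ctr[1])<.11)&(P[...,2]>lo)&(P[...,2]<hi)&(hsv[...,0]>12)&(hsv[...,0]<32)&(hsv[...,1]>110)
    k,l,st,cen=cv2.connectedComponentsWithStats(cv2.morphologyEx(m.astype(np.uint8),cv2.MORPH_CLOSE,np.ones((5,5))))
    out=[]
    for i in range(1,k):
        if st[i,4]>8:
            pts=np.argwhere(l==i)[:,::-1].astype(np.float32); e=cv2.minEnclosingCircle(pts); x,y,w,h=st[i,:4]
            out.append([x+(w-1)/2,y+(h-1)/2]); print(st[i])
    return ray(c,out,ztop)
def show(n,q):
    print(n,(q*1000).round(1).tolist()); 
    if len(q)==2: d=q[1]-q[0]; print("  mid",(q.mean(0)*1000).round(1),"len",np.linalg.norm(d)*1000,"ang",np.degrees(np.arctan2(d[1],d[0]))%180)
t0,s0=[pickle.load(open(f"{n}0.pkl","rb")) for n in("top","side")]
show("pins top",pins(t0,(385,505,150,245))); show("pins side",pins(s0,(335,470,250,360)))
t3,s3=pickle.load(open("3.pkl","rb")); t4,s4=pickle.load(open("4.pkl","rb"))
show("plate3 top",rims(t3,.015,.04,.027,(.4845,.1665))); show("plate3 side",rims(s3,.015,.04,.027,(.4845,.1665)))
show("plate4 side",rims(s4,.115,.145,.130,(.552,-.22)))
E
```

```text
pins top [[571.6, -278.8, 74.5], [532.1, -161.6, 74.5]]
  mid [ 551.8 -220.2   74.5] len 123.72367091762362 ang 108.60279080294765
pins side [[533.0, -164.5, 74.5], [572.6, -281.4, 74.5]]
  mid [ 552.8 -223.    74.5] len 123.41081035790167 ang 108.69775801123609
[251 211   9   8  56]
[304 222   8   8  52]
plate3 top [[495.3, 227.4, 27.0], [473.5, 105.0, 27.0]]
  mid [484.4 166.2  27. ] len 124.31436035815786 ang 79.91505126388532
[294 179   6   3  12]
plate3 side [[495.2, 225.4, 27.0]]
[381 249   7   6  31]
[433 288   8   6  38]
plate4 side [[532.4, -161.7, 130.0], [571.7, -279.2, 130.0]]
  mid [ 552.  -220.4  130. ] len 123.89976459744076 ang 108.50620373529495
```

```bash
cat > low.py <<'E'
from h import *
def lower(ztarget,step,lim=15,k=1e-4):
    p=np.array(robot.get_eef_pos()); f0=F0
    while p[2]>ztarget+1e-5:
        p[2]=max(p[2]-step,ztarget); robot.move_straight(p,.03); robot.dwell(.05)
        f=np.array(robot.get_wrist_force())-f0
        print((p*1000).round(1),f.round(1),(np.array(robot.get_ft_torque())-T0).round(2),round(robot.get_clock(),2))
        if f[2]>lim or np.hypot(*f[:2])>20: print("stop"); break
        if np.hypot(*f[:2])>3: p[:2]+=np.clip(f[:2]*k,-.0005,.0005)
E
python3 - <<'E'
import low; from low import *
p=np.array(robot.get_eef_pos()); p[:2]=[.5530,-.2209]; p[2]=.321-.026
robot.move_straight(p,.08); robot.dwell(.2)
low.F0=np.array(robot.get_wrist_force()); low.T0=np.array(robot.get_ft_torque()); np.savez("f0",F0=low.F0,T0=low.T0); print(low.F0,low.T0)
s=snap("side","s5.png")
lower(.278,.003)
E
```

```text
[-0.67257291  0.03876281 -4.24081115] [ 0.04577397  0.01243619 -0.01715944]
[ 553.2 -220.9  292.6] [ 1.1 -0.2 -0.8] [-0.02  0.01  0.01] 15.47
[ 553.2 -220.9  289.6] [ 0.8 -0.5 -0.7] [0.05 0.03 0.04] 15.77
[ 553.2 -220.9  286.6] [-0.4 -1.  -0.6] [ 0.   -0.02  0.07] 16.07
[ 553.2 -220.9  283.6] [ 0.9 -0.2 -1.4] [-0.02 -0.01 -0.01] 16.37
[ 553.2 -220.9  280.6] [-0.3 -0.3 -1.2] [-0.04 -0.01  0.03] 16.67
[ 553.2 -220.9  278. ] [ 0.4  0.2 -1.2] [ 0.06  0.   -0.02] 16.97
```

```bash
python3 - <<'E'
import low; from low import *
d=np.load("f0.npz"); low.F0,low.T0=d["F0"],d["T0"]
lower(.262,.003); lower(.253,.001,8)
robot.dwell(.3); s=snap("side","s6.png")
import pickle; pickle.dump(s,open("6.pkl","wb"))
cv2.imwrite("pics/c6.png",cv2.resize(s["frame"][160:360,290:490,::-1],None,fx=3,fy=3))
print(robot.get_eef_pos(),robot.get_clock())
E
```

```text
[ 553.1 -220.9  274.9] [ 0.4  0.2 -0.7] [-0.02 -0.02 -0.04] 17.27
[ 553.1 -220.9  271.9] [ 0.3 -0.8 -0.3] [ 0.02  0.03 -0.  ] 17.57
[ 553.1 -220.9  268.9] [ 2.3 -0.8 -1.3] [-0.01 -0.04  0.02] 17.87
[ 553.1 -220.9  265.9] [ 1.  -0.6 -2. ] [-0.02 -0.05  0.02] 18.17
[ 553.1 -220.9  262.9] [ 0.3 -0.3 -0.5] [-0.03 -0.03  0.03] 18.47
[ 553.1 -220.9  262. ] [ 0.2  0.1 -0.2] [0.01 0.03 0.06] 18.77
[ 553.1 -220.9  261. ] [ 0.6  0.1 -1.3] [ 0.01 -0.04  0.03] 19.07
[ 553.1 -220.9  260. ] [ 1.1  0.1 -1.7] [-0.04  0.01 -0.  ] 19.37
[ 553.1 -220.9  259. ] [ 1.6 -0.5 -1.2] [-0.07  0.04  0.06] 19.67
[ 553.1 -220.9  258. ] [ 1.1 -0.7 -0.5] [ 0.04 -0.04  0.04] 19.97
[ 553.1 -220.9  257. ] [ 0.6  0.2 -0.9] [-0.02 -0.02 -0.  ] 20.27
[ 553.1 -220.9  256. ] [-2.4  1.6  7.8] [ 0.84  1.13 -0.  ] 20.57
[ 553.1 -220.9  255. ] [-5.3  3.9 13.5] [ 1.37  1.95 -0.03] 20.87
stop
[ 0.55304511 -0.22090472  0.25678762] 21.2167
```

View pics/c6.png

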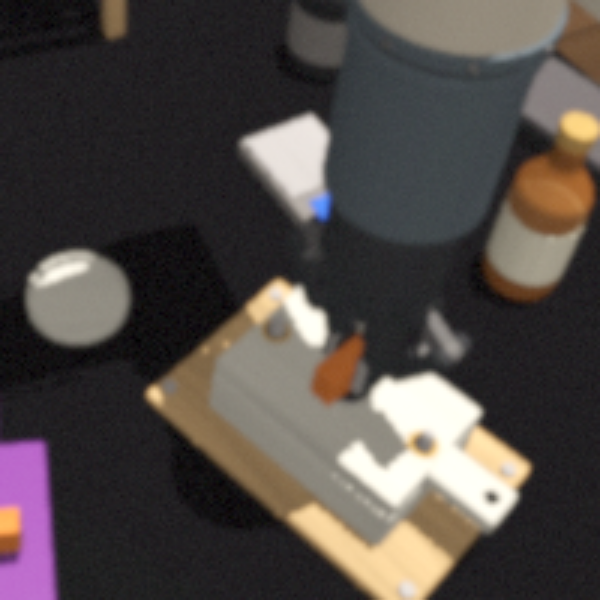

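The side crop shows the plate seated on the block with both pins through the holes (about (277,322) and (425,440)). Contact came at the expected height, so I'll turn the knob clockwise.

```bash
python3 - <<'E'
import low; from low import *
d=np.load("f0.npz")
p=np.array([.5530,-.2209,.2557])
for a in (-77,-92,-107,-122,-137,-147,-160):
    robot.movep(p,R(a)); robot.dwell(.05)
    print(a,(np.array(robot.get_wrist_force())-d["F0"]).round(1),(np.array(robot.get_ft_torque())-d["T0"]).round(2),robot.get_gripper_width(),np.round(robot.get_joint_pos()[5],2))
robot.dwell(.4)
robot.grip(.04); robot.dwell(.2)
robot.move_straight(p+[0,0,.12],.15)
robot.movep([.4,.25,.38],R(-120))
t=snap("top","t7.png"); s=snap("side","s7.png")
import pickle; pickle.dump((t,s),open("7.pkl","wb")); print(robot.get_clock())
from m2 import *
for n,c in(("top",t),("side",s)):
    near=plate(c,.055,.075,(.556,-.235),n,.14); knob(c,near,.097,.12,n)
b=cv2.resize(t["frame"][130:280,370:520,::-1],(400,400)); e=cv2.resize(s["frame"][200:360,310:470,::-1],(400,400))
cv2.imwrite("pics/c7.png",np.hstack([b,e]))
E
```

```text
-77 [-3.3  3.1 12.2] [ 1.11  1.49 -0.02] 0.016453672611620507 1.92
-92 [-3.2  2.8 10.6] [ 1.14  1.47 -0.03] 0.017222360388886523 1.65
-107 [-4.2  3.2 11.8] [ 1.21  1.45 -0.07] 0.01671739070121656 1.39
-122 [-3.1  3.5 11.7] [ 1.23  1.38 -0.04] 0.01645155657351723 1.13
-137 [-2.9  3.5 11.6] [ 1.26  1.36 -0.06] 0.016998319750853787 0.87
-147 [-3.9  3.5 11.3] [ 1.22  1.32 -0.07] 0.01671003405312044 0.69
-160 [-3.2  3.8 10.9] [ 1.26  1.22 -0.06] 0.017150849756651664 0.47
27.675
top all [ 559.1 -243.7   98.5  201.3   18.7] body [0. 0. 0. 0. 0.] z 0.0672
top knob 212 [ 552.4 -220.2   17.3   60.4   20. ] [ 0.5518 -0.2182  0.11  ]
side all [ 561.2 -245.2   98.8  200.7   18.3] body [ 556.4 -229.1   97.7  164.5   18.4] z 0.0675
side knob 271 [ 551.6 -224.4   15.8   59.    17.7] [ 0.5491 -0.224   0.1076]
```

View pics/c7.png

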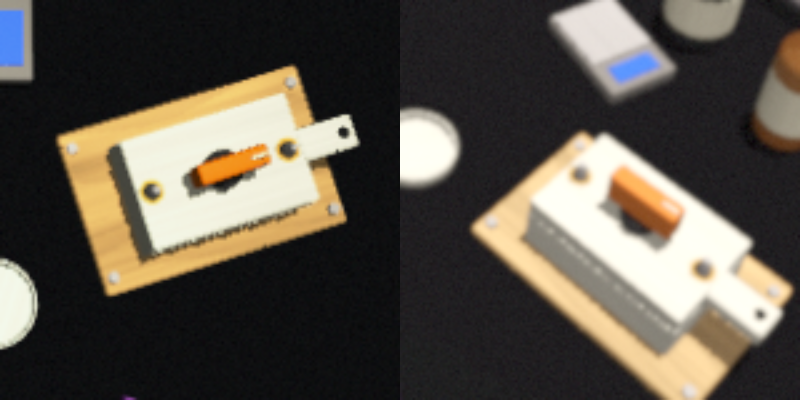

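The crops show the plate flush on the block, with both pins in the brass holes and the tongue at lower right. The knob bar lies nearly along the plate, turned about 1.55 rad from open: the lock's 1.1 rad plus about 0.45 rad of slip. The gripper is clear, so I'm handing in.

```bash
python3 -c "
from rig import robot
print(robot.sign_off(),robot.get_clock())"
```

```text
the job is handed in; nothing more can be done
the job is handed in; nothing more can be done
```

I drew the upper half out and set it flat on the table, then seated it over both pins and turned the knob about 1.55 rad from open by the camera (stop at 1.1). The wrist torque showed no clear slip peak. I handed the job in at about 28 s, with no verdict returned.

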